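# Set and lock the board gauge stop

### The job

On the board gauge that has the pile of grey cover boards on it, slide the stop along its rail until its blade meets the near edge of the boards (touching, or a gap under 15 mm), without shoving the pile out of place. Then lock the stop there by turning the bar knob on top of it a quarter turn clockwise (seen from above) and let go. Leave the stop of the other, empty gauge where it is.

Things in the scene. Friction and masses are not known exactly. Their poses are not given: they have to be found in the camera images.
- stop_grip (a point): Dark steel block with a steel blade on its right, on the rail of the gauge that has the boards. Point: on the axis of the knob on top, at grip height, 85 mm above the table; x along the rail away from the robot, z up; does not turn with the knob. Block and blade tops 55 and 50 mm above the table; their flat front face is 25 mm ahead in +x. Slides with 2 to 5 N when free; may be pulled by its knob.
- clamp (a joint): Turn of that black knob (rad), growing clockwise from above. Grip bar 40 x 14 mm, spanning 63 to 96 mm above the table, on a disc of 20 mm radius. At 0 the bar lies along the rail (stop free), at 1.57 across it (locked). Starts at 0 to 0.2, bites from 0.8, counts as locked above 1.1, ends at 1.9. Takes up to 0.2 N m; stays where left.
- boards_mid (a point): Centre of the loose pile of grey cover boards, one solid block 110 mm (its x, along the rail) by 85 mm by 30 mm high, about 0.3 kg, on the gauge's plywood bed; its top is 45 mm above the table. The near edge, which the stop must meet, is 55 mm from this point in -x.
- spare_stop_grip (a point): The same point on the stop of the other gauge, which is alike but has no boards; that stop is already locked (its bar lies across the rail) and must stay where it is.
Things that resemble listed ones, but are neither listed nor needed, are in the scene too. What is meant by the part that bears boards_mid is not orange, purple or turquoise, and is the larger of those in its own colour.

How it is judged:
By the outcome, as a careful person would: the job done as asked, in the order asked, and still so for the second after the job is handed in, with the robot touching nothing.
It also fails if it takes over 38 s, if anything falls off the work surface, if the arm or the gripper's body presses on something with over 40 N, if the wrist force passes 120 N, or if a joint passes its speed limit or range.

### The arm

A 7-joint arm with a two-finger parallel gripper is mounted at the origin on the work surface. World frame = base frame: x ahead of the robot, y to its left, z up, the work surface at z = 0. Lengths are in mm, angles in rad, forces in N, time in s.
With the tool pointing down it reaches from about 400 to 875 mm from the base axis. Payload 4.4 kg.
Tool frame: the origin (TCP) lies at the very end of the fingers, on their centre line; the grasp point (between the pads) lies 19 mm behind it; z points along the fingers, y is the line along which they close (so a half turn about z gives the same grasp; the last joint's range is limited). The gripper opens to 85 mm and grips with 20 to 120 N. Pads are 22 mm wide; open, the fingers measure 114 mm over their backs; the gripper's body (76 mm by 85 mm) begins 54 mm behind the grasp point. The pads swing forward as they close: fully open they stand 13 mm farther back than shut.
Start: joints at [1.214, 0.628, 0.038, 1.517, -0.027, 0.996, -0.02], TCP at [186.395, -622.716, 231.313] pointing down, gripper open.
Joint ranges: [-3.06, 3.06], [-0.37, 2.12], [-1.25, 1.32], [0.18, 2.47], [-1.1, 4.24], [0.23, 1.98], [-2.94, 2.94]. Speed limits (rad/s): [2.57, 2.57, 3.14, 3.14, 3.14, 3.14, 3.14].

### API

Orientations are given as [roll, pitch, yaw] about the fixed x, y, z axes, in that order (R = Rz(yaw) Ry(pitch) Rx(roll)).
In Python, from cell import sensors, get_image, camera_params, order gives the robot as it stands.
- The arm moves only by the shell command python3 -m inch 'ROWS' [OPENING]. ROWS is JSON, a list that holds one entry, the list of rows, each a list of 4 numbers: the shift along the tool's x, y, z in cm, then the turn about the tool's z in degrees. A call has 1 to 8 rows; each row is the pose to reach, as a shift and turn from the pose commanded when the call began, along the tool's axes at that moment; what a row does not reach only later rows make up. A row lasts 1/12 s, in which the tool goes at most 41.7 mm and 7.16 degrees, less where a joint would pass 70% of its speed; a pose out of reach is approached as far as the arm can. A call with a gripper value outside its range is refused whole. OPENING is the finger opening in cm, from 0 to 8.54, set as the call begins (- or left out, the last holds). The fingers move at their own pace and stop on an object; the grip force is fixed at half the most. Time passes only in rows, so rows that repeat a pose let the fingers close. It gives the time, the measured TCP pose, the force, the opening and the grip force at its end, in the units of the state.
- sensors.read_state(): the state, without advancing time (a new reading comes with each control period).
- get_image(name): name is "scene" or "top"; returns the picture (420x560x3 uint8, blue, green, red); there is no depth.
- camera_params(name): a dict with "mtx" (3x3 intrinsics, pixels), "rvec" (rotation vector, rad) and "tvec" (3), from world to camera coordinates, as OpenCV has them. Camera axes: x right, y down, z forward; pixel columns grow to the right and rows downward; lengths in mm; the calibration is good to about 2 mm. A picture is of the moment at which its call begins. camera_params takes no time and is no camera call.
- order.finish_job(): hands the job in; it is judged then, once.
The state is a dict: "clock": time; "qpos": joint angles; "qd": joint speeds; "tau": joint torques, N m; "eef_pos": TCP position; "tool_rot": TCP orientation; "force": force on the tool from outside, world axes, zero at the start; "torque": the same for the moment, N m; "width": finger opening in mm; "gripper_force": force on a finger pad.
Only numpy, scipy, OpenCV 4.12 (cv2) and the standard library are available. Lean on these libraries where they do the work, as an engineer would, in place of code of your own. Each camera call takes 0.05 s, during which the arm holds its last target. There are 200 camera calls.

## Working session

There is one attempt and no reset: what is moved stays moved. The work goes in short steps, Python scripts to look and compute and a shell command to move; the robot and the scene stay as the last step left them, time stands still between calls to the robot, and variables do not carry over. Pictures are saved under pics/ and viewed, at most 10 in all, crops included, and the job is handed in when it is done.

```bash
mkdir -p pics; ls; cat > h.py <<'E'
import numpy as np,cv2
from cell import sensors,get_image,camera_params,order
def ray(n,u,v,z):
    c=camera_params(n);R=cv2.Rodrigues(np.array(c["rvec"],float))[0];t=np.array(c["tvec"],float).ravel()
    d=R.T@np.linalg.inv(np.array(c["mtx"]))@np.array([u,v,1.]);o=-R.T@t
    return o+d*(z-o[2])/d[2]
E
python3 - <<'E'
from h import *
for n in("scene","top"):cv2.imwrite(f"pics/{n}0.png",get_image(n))
for n in("scene","top"):
    c=camera_params(n);R=cv2.Rodrigues(np.array(c["rvec"],float))[0];print(n,-R.T@np.array(c["tvec"]).ravel())
s=sensors.read_state();print(s)
E
```

```text
pics
scene [ 964.80423958 -165.55735446  687.85802378]
top [ 379.30434902   88.09765608 1137.14795862]
{'clock': 0.1, 'qpos': array([ 1.21422655,  0.62929634,  0.03843333,  1.51825369, -0.02700971,
        0.99631962, -0.01997683]), 'qd': array([-0.00208354, -0.00165312,  0.00084842, -0.00104256, -0.00035488,
       -0.00221684, -0.0012083 ]), 'tau': array([ 2.91544507e-03, -5.64534938e+01,  1.23044439e+00, -1.93973762e+01,
        1.13161089e-02,  5.40777342e-03, -3.25535737e-06]), 'eef_pos': array([ 186.22503189, -622.16343305,  230.45774732]), 'tool_rot': array([-3.13983313e+00,  5.09527940e-06,  2.90797226e-01]), 'force': array([-0.52780143,  0.16686702,  0.22265869]), 'torque': array([-0.02578065, -0.04875055, -0.03982427]), 'gripper_force': 0.0, 'width': 85.1160025941512}
```

View pics/scene0.png

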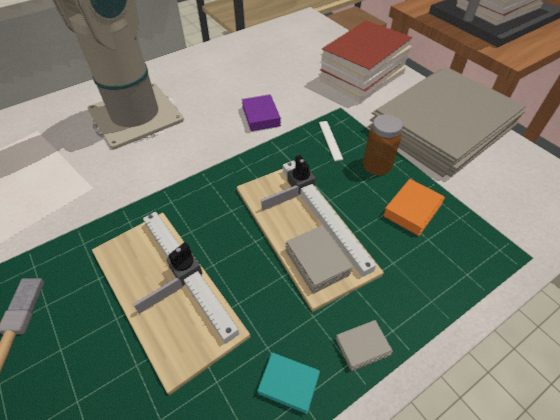

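View pics/top0.png

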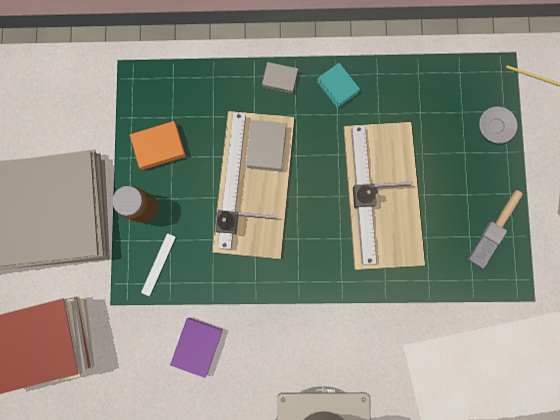

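The top view shows the gauge with boards on the left: knob at about (227,219), pile at (267,145), and rail from (239,115) to (225,247). The spare gauge is on the right, with its knob at about (366,195).

```bash
python3 - <<'E'
from h import *
a=cv2.imread("pics/top0.png");b=cv2.imread("pics/scene0.png")
c1=cv2.resize(a[100:265,205:300],None,fx=3.5,fy=3.5,interpolation=cv2.INTER_CUBIC)
c2=cv2.resize(b[145:305,235:385],None,fx=3,fy=3,interpolation=cv2.INTER_CUBIC)
o=np.zeros((600,800,3),np.uint8);o[:c1.shape[0],:c1.shape[1]]=c1;o[:c2.shape[0],345:345+c2.shape[1]]=c2
cv2.imwrite("pics/crop0.png",o)
hsv=cv2.cvtColor(a,cv2.COLOR_BGR2HSV)
# boards: low saturation mid-grey, inside window
m=((hsv[...,1]<60)&(hsv[...,2]>80)&(hsv[...,2]<175)).astype(np.uint8);w=np.zeros_like(m);w[105:185,244:296]=1
m=cv2.morphologyEx(m*w,cv2.MORPH_OPEN,np.ones((5,5)))
k=max(cv2.findContours(m,0,2)[0],key=cv2.contourArea);r=cv2.minAreaRect(k);bp=cv2.boxPoints(r)
print("boards",r,[ray("top",*p,45)[:2].round(1) for p in bp],ray("top",*r[0],45).round(1))
for nm,img,(x0,y0,x1,y1) in(("top",a,(212,200,245,240)),("scene",b,(285,150,318,190))):
    g=cv2.cvtColor(img,cv2.COLOR_BGR2GRAY)[y0:y1,x0:x1]
    for th in(30,45):
        k=max(cv2.findContours((g<th).astype(np.uint8),0,2)[0],key=cv2.contourArea);r=cv2.minAreaRect(k)
        print(nm,th,np.array(r[0])+[x0,y0],r[1:])
for p in((239,115),(225,247)):print("railend",ray("top",*p,25).round(1))
print("knob",ray("top",227,219,96).round(1))
E
```

```text
boards ((266.59149169921875, 143.1768341064453), (36.33197784423828, 44.1726188659668), 6.340191841125488) [array([622. , 167.2]), array([726.2, 155.2]), array([715. ,  71.3]), array([611.2,  84.1])] [668.3 119.4  45. ]Traceback (most recent call last):
  File "<stdin>", line 16, in <module>
ValueError: max() iterable argument is empty
```

View pics/crop0.png

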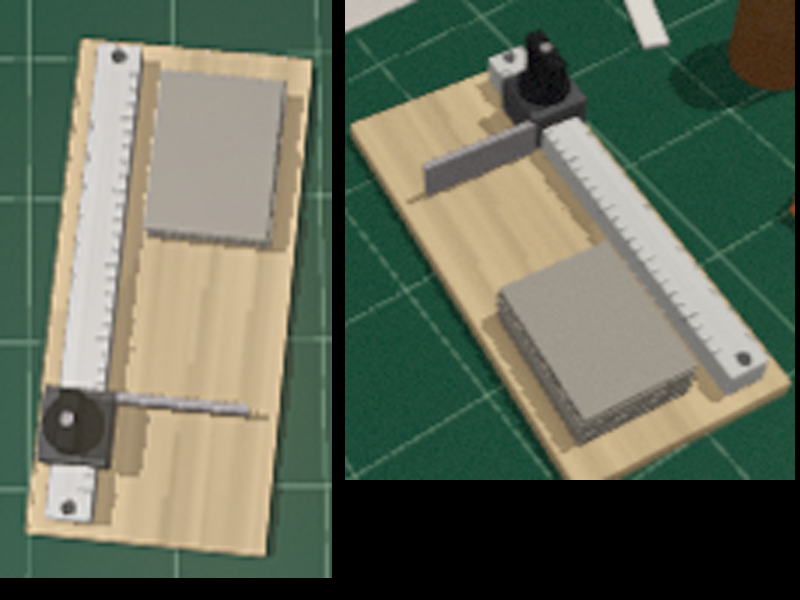

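The crop shows the knob disc centred at about (226.7,220.6) in the full image. The block's front and blade's front are near row 211, the pile's near top edge runs through about (264.6,167), and the rail screws are at (239,116) and (224.4,244.9). I'll compute the positions.

```bash
python3 - <<'E'
from h import *
P=lambda x,y,z,n="top":ray(n,205+x/3.5,100+y/3.5,z)
S=lambda x,y,z:ray("scene",235+(x-345)/3,145+y/3,z)
print("disc63",P(76,422,63).round(1),"block55",np.mean([P(*q,55) for q in((47,387),(117,389),(110,467),(40,460))],0).round(1))
print("scene knob top96",S(540,42,96).round(1),"disc63",S(543,87,63).round(1))
a,b=P(119,56,30),P(68,507,30);d=b-a;print("rail",a,b,np.arctan2(-d[1],-d[0]))
for q in((82,40),(312,60),(267,556),(27,533)):print("bed",P(*q,15).round(1))
print("boards top cam",[P(*q,45).round(1)[:2] for q in((160,72),(286,82),(270,240),(147,230))])
print("boards scene",[S(*q,45).round(1)[:2] for q in((498,292),(603,247),(693,372),(583,420))])
print("blade front edge z50 top",P(117,394,50),P(248,407,50))
E
```

```text
disc63 [487.7 209.9  63. ] block55 [486.1 209.2  55. ]
scene knob top96 [482.3 212.3  96. ] disc63 [494.5 207.5  63. ]
rail [739.30295358 184.49875523  30.        ] [435.14927441 218.91577683  30.        ] -0.11267739124138784
bed [756.  211.2  15. ]
bed [738.9  53.7  15. ]
bed [402.   89.1  15. ]
bed [419.  247.9  15. ]
boards top cam [array([722.9, 155.9]), array([714.5,  72.1]), array([607.9,  84.3]), array([615.9, 165.1])]
boards scene [array([613.1,  84.9]), array([623.2, 163.6]), array([730. , 150.4]), array([717.8,  74.3])]
blade front edge z50 top [506.865812   184.76632443  50.        ] [497.24538015 100.00722274  50.        ]
```

```bash
python3 -m inch '[[[38.8,-27.2,0,-80],[38.8,-27.2,0,-80],[38.8,-27.2,0,-80],[38.8,-27.2,0,-80],[38.8,-27.2,0,-80],[38.8,-27.2,0,-80],[38.8,-27.2,0,-80],[38.8,-27.2,0,-80]]]' 5.0; python3 -c "
from h import *
print(sensors.read_state())"
```

```text
clock: 0.77
eef_pos: [393.7, -359.3, 231.2]
tool_rot: [-3.141, -0.0, 1.297]
force: [0.9, -0.8, -0.2]
width: 50.0
gripper_force: 0.0
{'clock': 0.7667, 'qpos': array([ 0.86310906,  0.4700485 , -0.25543884,  1.83873239,  0.15279221,
        0.85214144,  0.25922251]), 'qd': array([-0.61848685, -0.03673562, -0.452239  ,  0.1158257 ,  0.26002348,
       -0.0309285 ,  0.29683147]), 'tau': array([  3.54550906, -46.19923711,  -0.95684588, -16.40712798,
        -0.26612344,   0.25031791,  -0.29726537]), 'eef_pos': array([ 393.65857216, -359.32588363,  231.23038778]), 'tool_rot': array([-3.14124573e+00, -5.05589809e-06,  1.29673307e+00]), 'force': array([ 0.89896517, -0.78950984, -0.19153315]), 'torque': array([-0.02920563, -0.01000411, -0.00180574]), 'gripper_force': 0.0, 'width': 49.99782560836791}
```

```bash
cat >> h.py <<'E'
def rel(x,y,z,yaw):
    s=sensors.read_state();w=s["tool_rot"][2];d=np.array([x,y,z])-s["eef_pos"]
    dx=d[0]*np.cos(w)+d[1]*np.sin(w);dy=d[0]*np.sin(w)-d[1]*np.cos(w)
    t=-np.degrees((yaw-w+np.pi)%(2*np.pi)-np.pi)
    print("shift cm",np.round([dx/10,dy/10,-d[2]/10],2),"turn",round(t,1),"q7",s["qpos"][6].round(2))
E
python3 -c "
from h import *
rel(490,-50,190,3.03);rel(486.5,209.7,150,2.95)"
```

```text
shift cm [32.39  0.9   4.12] turn -99.3 q7 0.26
shift cm [57.29 -6.46  8.12] turn -94.7 q7 0.26
```

```bash
python3 -m inch '[[[32.4,0.9,4,-95],[32.4,0.9,4,-95],[32.4,0.9,4,-95],[32.4,0.9,4,-95],[32.4,0.9,4,-95],[32.4,0.9,4,-95],[32.4,0.9,4,-95],[32.4,0.9,4,-95]]]'; python3 -c "
from h import *
rel(486.5,209.7,130,2.93)"
```

```text
clock: 1.43
eef_pos: [491.5, -49.2, 191.0]
tool_rot: [3.141, -0.001, 2.299]
force: [1.0, 0.2, 0.1]
width: 49.8
gripper_force: 0.0
shift cm [19.66 16.85  6.1 ] turn -36.2 q7 0.39
```

```bash
python3 -m inch '[[[19.7,16.9,6,-36],[19.7,16.9,6,-36],[19.7,16.9,6,-36],[19.7,16.9,6,-36],[19.7,16.9,6,-36],[19.7,16.9,6,-36],[19.7,16.9,6,-36],[19.7,16.9,6,-36]]]'; python3 -m inch '[[[0,0,0,0],[0,0,0,0],[0,0,0,0]]]'; python3 -c "
from h import *
rel(486.5,209.7,68,2.93)
for n in('top','scene'):cv2.imwrite('pics/%s1.png'%n,get_image(n))
o=np.hstack([cv2.resize(cv2.imread('pics/top1.png')[150:270,190:290],(400,480)),cv2.resize(cv2.imread('pics/scene1.png')[110:230,240:340],(400,480))])
cv2.imwrite('pics/c1.png',o)"
```

```text
clock: 2.1
eef_pos: [486.9, 213.3, 130.6]
tool_rot: [3.138, -0.002, 2.927]
force: [0.6, 0.1, 0.4]
width: 50.0
gripper_force: 0.0
clock: 2.35
eef_pos: [488.7, 205.1, 131.3]
tool_rot: [-3.14, 0.0, 2.916]
force: [-0.8, -1.2, 0.4]
width: 50.0
gripper_force: 0.0
shift cm [0.32 0.4  6.33] turn -0.8 q7 0.34
```

View pics/c1.png

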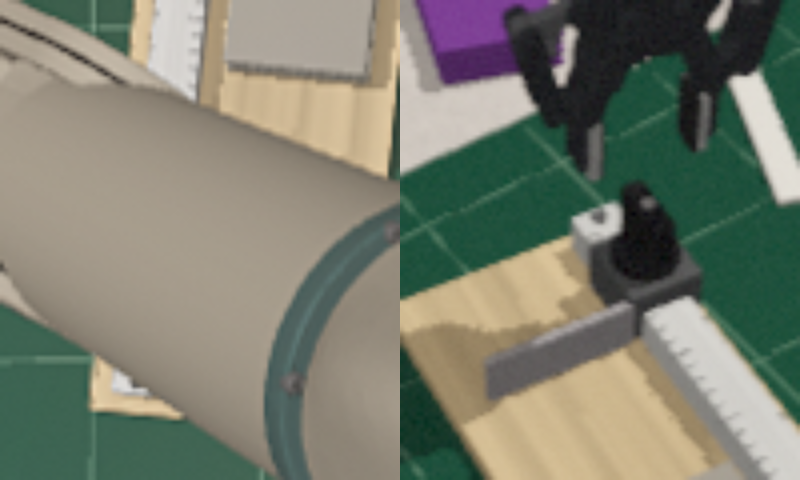

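The scene view shows the open fingers above the knob and on either side of it, closing across the rail. The top view is hidden by the arm. I'll descend and close.

```bash
python3 -m inch '[[[0.3,0.4,2,0],[0.3,0.4,4,0],[0.3,0.4,5.5,0],[0.3,0.4,6.3,0],[0.3,0.4,6.3,0],[0.3,0.4,6.3,0],[0.3,0.4,6.3,0]]]'; python3 -c "
from h import *
rel(486.5,209.7,68,2.93)
i=get_image('scene');cv2.imwrite('pics/s2.png',cv2.resize(i[110:230,240:340],(500,600),interpolation=cv2.INTER_CUBIC))"
```

```text
clock: 3.03
eef_pos: [487.0, 212.0, 69.2]
tool_rot: [3.141, 0.001, 2.918]
force: [0.6, 0.7, -0.3]
width: 49.8
gripper_force: 0.0
shift cm [-0.   -0.23  0.12] turn -0.7 q7 0.25
```

View pics/s2.png

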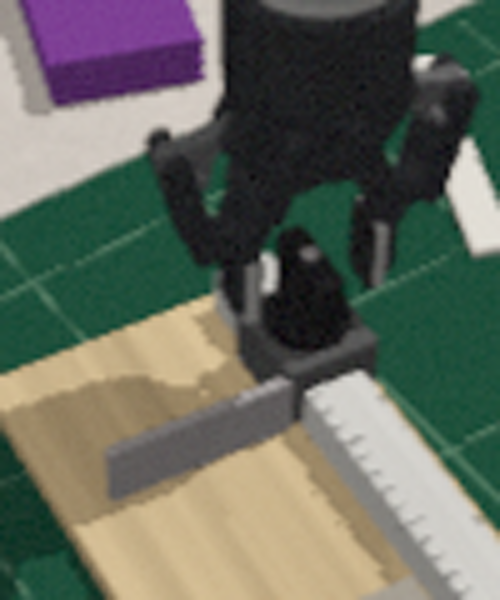

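The knob stands between the fingers. I'll close.

```bash
python3 -m inch '[[[0,0,0.1,0],[0,0,0.1,0],[0,0,0.1,0],[0,0,0.1,0],[0,0,0.1,0],[0,0,0.1,0]]]' 0.6; python3 -c "
from h import *
s=sensors.read_state();print(s['torque'])
w=3.03
i=get_image('scene');cv2.imwrite('pics/s3.png',cv2.resize(i[110:230,240:340],(500,600),interpolation=cv2.INTER_CUBIC))
p=s['eef_pos'];rel(p[0]+100*np.cos(.112),p[1]-100*np.sin(.112),p[2],s['tool_rot'][2])"
```

```text
clock: 3.58
eef_pos: [487.0, 212.7, 68.0]
tool_rot: [3.14, 0.001, 2.919]
force: [0.6, 2.1, 6.5]
width: 12.9
gripper_force: 61.5
[ 0.3093738  -0.10273916  0.06189738]
shift cm [-9.94  1.1   0.  ] turn 0.0 q7 0.25
```

View pics/s3.png

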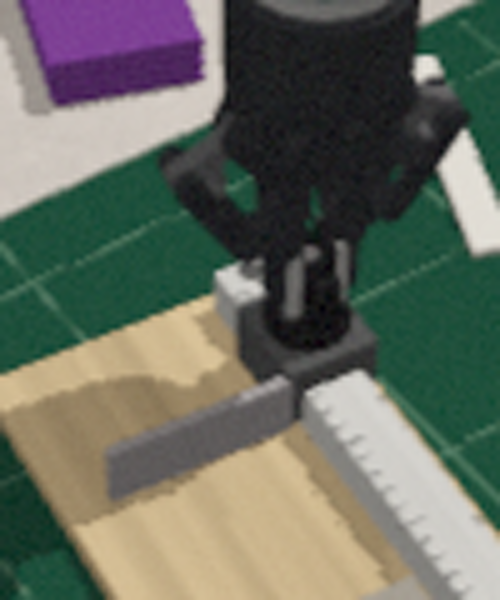

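The bar is gripped (width 12.9 mm, 61 N). I'll slide most of the way.

```bash
python3 -m inch '[[[-0.7,0.1,-0.1,0],[-2.0,0.2,-0.1,0],[-3.5,0.4,-0.1,0],[-5,0.55,-0.1,0],[-6.5,0.7,-0.1,0],[-7.8,0.85,-0.1,0],[-8.6,0.95,-0.1,0],[-9,1,-0.1,0]]]';python3 -m inch '[[[0,0,0,0],[0,0,0,0]]]'; python3 -c "
from h import *
for n in('top','scene'):cv2.imwrite('pics/%s4.png'%n,get_image(n))
a=cv2.resize(cv2.imread('pics/scene4.png')[170:300,250:380],(560,560),interpolation=cv2.INTER_CUBIC)
b=cv2.resize(cv2.imread('pics/top4.png')[100:220,230:300],(240,411))
o=np.zeros((560,800,3),np.uint8);o[:,:560]=a;o[:411,560:]=b
cv2.imwrite('pics/c4.png',o)"
```

```text
clock: 4.3
eef_pos: [577.1, 202.7, 68.0]
tool_rot: [3.14, -0.0, 2.919]
force: [-1.7, 4.5, -0.8]
width: 12.6
gripper_force: 60.8
clock: 4.47
eef_pos: [576.6, 202.8, 68.1]
tool_rot: [3.14, 0.0, 2.92]
force: [1.6, 5.2, -3.7]
width: 12.5
gripper_force: 60.3
```

View pics/c4.png

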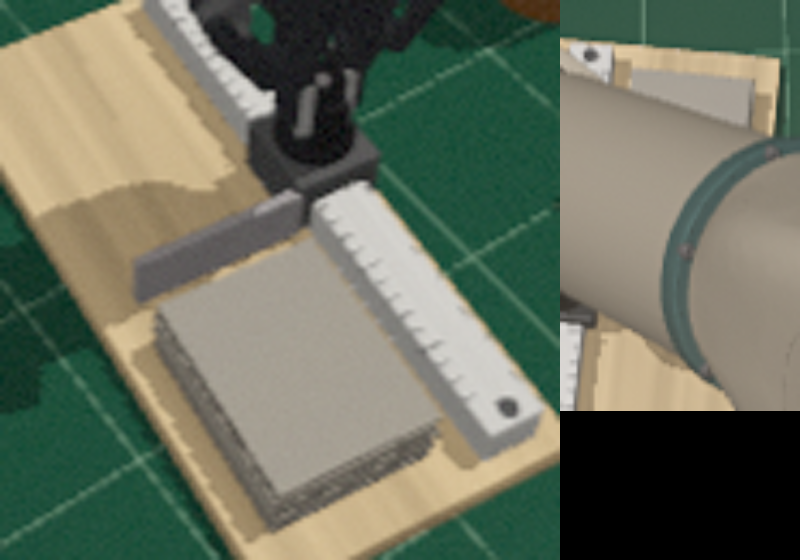

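The picture shows the blade just short of the pile: blade top edge from (137,265) to (298,195) in the crop, pile's near top edge from (155,310) to (308,238). I'll measure the gap.

```bash
python3 - <<'E'
from h import *
S=lambda x,y,z:ray("scene",250+x/4.308,170+y/4.308,z)
u=lambda p:round(p[0]*np.cos(.112)-p[1]*np.sin(.112),1)
print("blade",u(S(137,268,50)),u(S(300,196,50)),"boards near",u(S(155,310,45)),u(S(308,238,45)),"far",u(S(277,492,45)),u(S(438,427,45)))
i=cv2.imread("pics/scene4.png");x=np.int32
# intensity profile across the gap at the blade middle
for cx in (200,235,270):
    c=int(round(250+cx/4.308));print(c,[(r,*i[r,c]) for r in range(216,240)][::1])
E
```

```text
blade 577.7 577.2 boards near 599.0 597.1 far 703.6 709.4
296 [(216, np.uint8(97), np.uint8(128), np.uint8(149)), (217, np.uint8(97), np.uint8(129), np.uint8(149)), (218, np.uint8(94), np.uint8(128), np.uint8(147)), (219, np.uint8(98), np.uint8(130), np.uint8(150)), (220, np.uint8(100), np.uint8(131), np.uint8(149)), (221, np.uint8(100), np.uint8(132), np.uint8(152)), (222, np.uint8(96), np.uint8(127), np.uint8(145)), (223, np.uint8(105), np.uint8(119), np.uint8(127)), (224, np.uint8(108), np.uint8(111), np.uint8(116)), (225, np.uint8(108), np.uint8(107), np.uint8(111)), (226, np.uint8(96), np.uint8(96), np.uint8(99)), (227, np.uint8(91), np.uint8(92), np.uint8(96)), (228, np.uint8(91), np.uint8(91), np.uint8(94)), (229, np.uint8(91), np.uint8(91), np.uint8(92)), (230, np.uint8(92), np.uint8(91), np.uint8(94)), (231, np.uint8(88), np.uint8(87), np.uint8(92)), (232, np.uint8(89), np.uint8(89), np.uint8(91)), (233, np.uint8(83), np.uint8(84), np.uint8(89)), (234, np.uint8(89), np.uint8(110), np.uint8(125)), (235, np.uint8(90), np.uint8(121), np.uint8(139)), (236, np.uint8(127), np.uint
[... 1935 characters left out ...]
nt8(103), np.uint8(112)), (227, np.uint8(97), np.uint8(126), np.uint8(144)), (228, np.uint8(132), np.uint8(165), np.uint8(182)), (229, np.uint8(144), np.uint8(160), np.uint8(172)), (230, np.uint8(147), np.uint8(159), np.uint8(164)), (231, np.uint8(145), np.uint8(157), np.uint8(163)), (232, np.uint8(148), np.uint8(159), np.uint8(166)), (233, np.uint8(147), np.uint8(159), np.uint8(165)), (234, np.uint8(147), np.uint8(158), np.uint8(164)), (235, np.uint8(147), np.uint8(158), np.uint8(165)), (236, np.uint8(148), np.uint8(159), np.uint8(165)), (237, np.uint8(146), np.uint8(158), np.uint8(164)), (238, np.uint8(147), np.uint8(159), np.uint8(165)), (239, np.uint8(148), np.uint8(160), np.uint8(165))]
```

The gap is about 20 mm in both estimates. I'll advance 14 mm.

```bash
python3 -m inch '[[[-0.4,0.05,0,0],[-0.8,0.1,0,0],[-1.1,0.13,0,0],[-1.3,0.15,0,0],[-1.4,0.15,0,0],[-1.4,0.15,0,0],[-1.4,0.15,0,0]]]'; python3 - <<'E'
from h import *
i=get_image("scene");cv2.imwrite("pics/scene5.png",i)
cv2.imwrite("pics/c5.png",cv2.resize(i[170:300,250:380],(560,560),interpolation=cv2.INTER_CUBIC))
u=lambda p:round(p[0]*np.cos(.112)-p[1]*np.sin(.112),1)
for c in (296,305,313):
    k=i[205:245,c].astype(int);g=k.sum(1)//3;s=k[:,2]-k[:,0];print(c,list(zip(range(205,245),g,s))[8:36:1])
E
```

```text
clock: 5.15
eef_pos: [589.5, 201.3, 68.1]
tool_rot: [3.14, -0.001, 2.92]
force: [-0.0, 4.8, -3.3]
width: 13.2
gripper_force: 60.5
296 [(213, np.int64(176), np.int64(61)), (214, np.int64(172), np.int64(63)), (215, np.int64(174), np.int64(62)), (216, np.int64(172), np.int64(63)), (217, np.int64(160), np.int64(60)), (218, np.int64(158), np.int64(59)), (219, np.int64(135), np.int64(55)), (220, np.int64(128), np.int64(52)), (221, np.int64(126), np.int64(54)), (222, np.int64(128), np.int64(51)), (223, np.int64(127), np.int64(52)), (224, np.int64(125), np.int64(53)), (225, np.int64(127), np.int64(52)), (226, np.int64(126), np.int64(51)), (227, np.int64(128), np.int64(51)), (228, np.int64(127), np.int64(53)), (229, np.int64(116), np.int64(26)), (230, np.int64(113), np.int64(8)), (231, np.int64(108), np.int64(4)), (232, np.int64(90), np.int64(2)), (233, np.int64(90), np.int64(4)), (234, np.int64(94), np.int64(4)), (235, np.int64(90), np.int64(6)), (236, np.int64(137), np.int64(14)), (237, np.int64(153), np.int64(17)), (238, np.int64(156), np.int64(18)), (239, np.int64(154), np.int64(19)), (24
[... 1333 characters left out ...]
nt64(127), np.int64(38)), (222, np.int64(139), np.int64(10)), (223, np.int64(142), np.int64(6)), (224, np.int64(111), np.int64(6)), (225, np.int64(92), np.int64(3)), (226, np.int64(91), np.int64(3)), (227, np.int64(92), np.int64(4)), (228, np.int64(111), np.int64(7)), (229, np.int64(149), np.int64(17)), (230, np.int64(156), np.int64(18)), (231, np.int64(158), np.int64(18)), (232, np.int64(157), np.int64(17)), (233, np.int64(155), np.int64(17)), (234, np.int64(157), np.int64(17)), (235, np.int64(155), np.int64(18)), (236, np.int64(156), np.int64(18)), (237, np.int64(157), np.int64(17)), (238, np.int64(156), np.int64(19)), (239, np.int64(154), np.int64(17)), (240, np.int64(154), np.int64(18))]
```

View pics/c5.png

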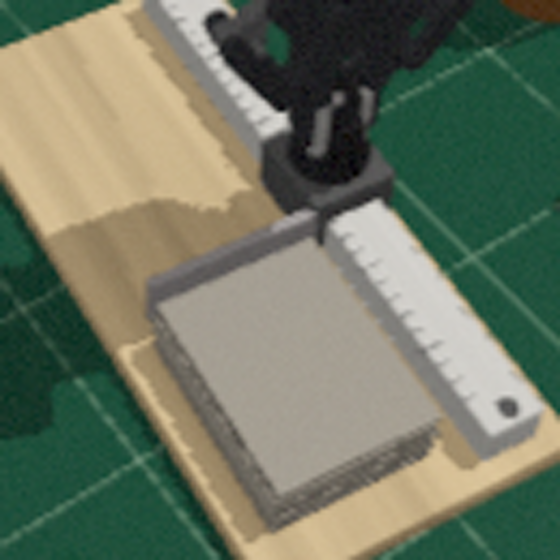

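The gap is now about 6 mm (blade edge at row 227.7 and pile at 231.7 in column 305, after height correction), and the pile hasn't moved. I'll turn the knob clockwise, about 84°.

```bash
python3 -m inch '[[[0,0,0,4],[0,0,0,10],[0,0,0,16],[0,0,0,22],[0,0,0,28],[0,0,0,34],[0,0,0,40],[0,0,0,42]]]'; python3 -m inch '[[[0,0,0,6],[0,0,0,12],[0,0,0,18],[0,0,0,24],[0,0,0,30],[0,0,0,36],[0,0,0,41],[0,0,0,43]]]';python3 -m inch '[[[0,0,0,0],[0,0,0,0],[0,0,0,0]]]'; python3 -c "
from h import *
s=sensors.read_state();print(s['torque'],s['qpos'])
i=get_image('scene');cv2.imwrite('pics/c6.png',cv2.resize(i[170:300,250:380],(560,560),interpolation=cv2.INTER_CUBIC))"
```

```text
clock: 5.87
eef_pos: [589.8, 201.8, 68.1]
tool_rot: [3.14, -0.001, 2.183]
force: [0.9, 6.4, -4.7]
width: 13.1
gripper_force: 60.1
clock: 6.53
eef_pos: [590.3, 202.0, 68.2]
tool_rot: [3.141, -0.002, 1.433]
force: [2.8, 6.3, -4.4]
width: 12.6
gripper_force: 60.3
clock: 6.78
eef_pos: [590.3, 201.9, 68.2]
tool_rot: [3.141, -0.002, 1.437]
force: [3.0, 5.8, -4.8]
width: 13.3
gripper_force: 60.1
[ 1.34376863 -0.54141998 -0.00799978] [-0.26994132  0.79903381 -0.17115574  1.71814455  0.20315948  0.6399764
 -0.68755515]
```

View pics/c6.png

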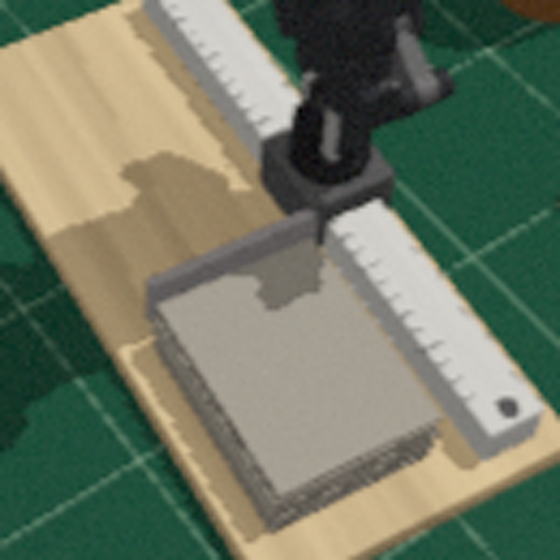

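The stop hasn't moved, the blade is by the pile, and the knob has turned about 1.59 rad. I'll release, rise and back away.

```bash
python3 -m inch '[[[0,0,0,0],[0,0,0,0],[0,0,0,0],[0,0,0,0],[0,0,0,0]]]' 5.0; python3 -m inch '[[[0,0,-1,0],[0,0,-3,0],[0,0,-6,0],[0,0,-9,0],[0,0,-12,0],[0,0,-15,0],[0,0,-15,0]]]'; python3 -c "
from h import *
rel(420,-250,220,0.6)"
```

```text
clock: 7.25
eef_pos: [590.2, 199.3, 68.4]
tool_rot: [-3.141, 0.001, 1.435]
force: [0.9, -0.4, -0.6]
width: 50.5
gripper_force: 0.0
clock: 7.83
eef_pos: [593.9, 201.6, 225.8]
tool_rot: [3.131, -0.006, 1.435]
force: [1.1, 0.2, 0.3]
width: 49.8
gripper_force: 0.0
shift cm [-47.09 -11.12   0.58] turn 47.9 q7 -0.64
```

```bash
python3 -m inch '[[[-47,-11,0,0],[-47,-11,0,0],[-47,-11,0,0],[-47,-11,0,0],[-47,-11,0,0],[-47,-11,0,0],[-47,-11,0,0],[-47,-11,0,0]]]';python3 -m inch '[[[-8,0,0,0],[-8,0,0,0],[-8,0,0,0],[-8,0,0,0],[-8,0,0,0]]]'; python3 -c "
from h import *
a=get_image('top')
cv2.imwrite('pics/c7.png',np.hstack([cv2.resize(a[100:265,205:300],(340,590),interpolation=cv2.INTER_CUBIC),cv2.resize(get_image('scene')[145:305,235:385],(450,590),interpolation=cv2.INTER_CUBIC)]))"
```

```text
clock: 8.5
eef_pos: [470.1, -113.0, 218.9]
tool_rot: [3.141, 0.0, 1.436]
force: [0.4, -1.4, 0.2]
width: 49.8
gripper_force: 0.0
clock: 8.92
eef_pos: [460.4, -190.1, 218.5]
tool_rot: [3.141, -0.001, 1.435]
force: [-0.0, 0.1, -0.5]
width: 49.9
gripper_force: 0.0
```

View pics/c7.png

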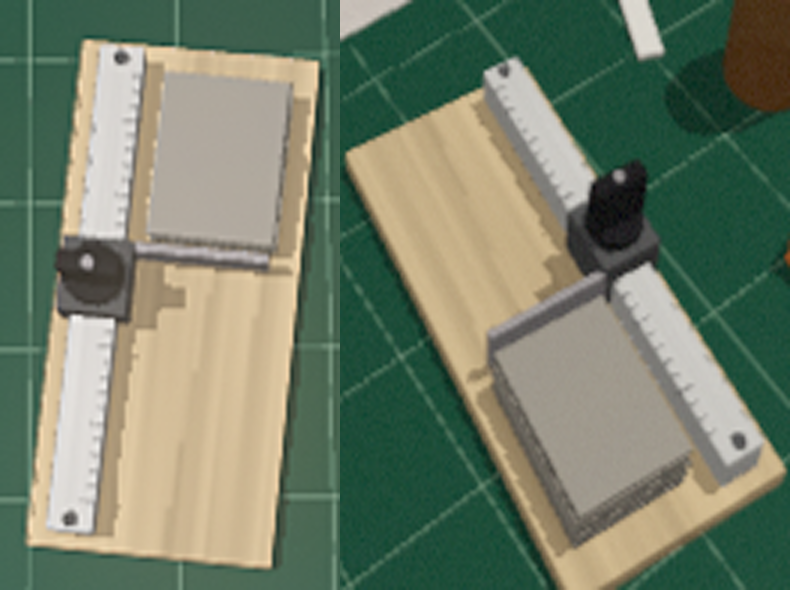

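The views show the bar lying across the rail (knob at about (90,265) in the left crop) and the blade a few mm from the pile's undisturbed near edge. I'm handing it in.

```bash
python3 -c "
from h import *
print(order.finish_job())"
```

```text
the job is handed in; nothing more can be done
None
```

I slid the stop until its blade was about 6 mm from the boards without moving the pile, turned the knob a quarter turn clockwise to lock it (about 1.59 rad), let go, left the spare stop untouched, and handed the job in at about 9 s.

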